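# Feel out the flush catch and pop the filter hatch of the fume extractor

## Robot

A 6-joint arm with a two-finger parallel gripper is mounted at the origin on the work surface. World frame = base frame: x ahead of the robot, y to its left, z up, the work surface at z = 0. Lengths are in mm, angles in rad, forces in N, time in s.
With the tool pointing down it reaches from about 375 to 825 mm from the base axis. Payload 5.5 kg.
Tool frame: the origin (TCP) lies at the very end of the fingers, on their centre line; the grasp point (between the pads) lies manip.grip_depth behind it (manip.grip_depth is the distance from the TCP to the grasp point, in mm); z points along the fingers, x is the direction in which the jaws open and shut, and the axes are right-handed (so a half turn about z gives the same grasp; the last joint's range is limited). The gripper opens to 85 mm and grips with 20 to 120 N. Pads are 22 mm wide; open, the fingers measure 114 mm over their backs; the gripper's body (76 mm by 85 mm) begins 54 mm behind the grasp point. The pads swing forward as they close: fully open they stand 13 mm farther back than shut.
Start: joints at [-1.32, 0.314, -0.047, 1.21, 0, 1.571], TCP at [148.904, -581.225, 192.399] pointing down, gripper open.
Joint ranges: [-2.67, 2.67], [-0.69, 1.73], [-1.03, 1.25], [-2.08, 2.16], [-1.42, 1.45], [-3.14, 3.14]. Speed limits (rad/s): [2.39, 2.39, 3.01, 3.14, 3.14, 3.14].

## Interface

Orientations are given as a unit quaternion [x, y, z, w].
In Python, from rig import manip gives the robot as it stands.
- The arm moves only by the tool step_arm, never from a script. Its argument "plan" is a list of rows, each a list of 4 numbers: the shift along the tool's x, y, z each as a share of 40 mm, from -1 to 1, then the turn about the tool's z as a share of 180 degrees, from -1 to 1. A call has 1 to 5 rows; each row shifts and turns the commanded pose from where the row before left it, along the tool's axes as they then stand; what a row does not reach is not made up. A row lasts 1/8 s, in which the tool goes at most 62.5 mm and 10.7 degrees, less where a joint would pass 70% of its speed; a pose out of reach is approached as far as the arm can. A call with a number of a shift or a turn outside -1 to 1 is refused whole. A call with a gripper value outside its range is refused whole. "hand" is the opening, from 0 (shut) to 1 (fully open), set as the call begins (left out, the last holds). The fingers move at their own pace and stop on an object; "force" is the grip in N (left out, the last holds). Time passes only in rows, so rows that do not move let the fingers close. It gives the time, the measured TCP pose, the force and the opening at its end, in the units of the state.
- manip.get_state(): the state, without advancing time (a new reading comes with each control period).
- manip.snapshot(name): name is "scene" or "side" or "wrist"; returns the picture (400x640x3 uint8, red, green, blue); there is no depth.
- manip.camera_model(name): a dict with "vertical_fov" (degrees; the focal length in pixels is half the picture's height over the tangent of half this angle, whatever the lens; pixels are square), "cx", "cy" (the principal point, pixels), "camera_from_world" (4x4, takes a point from world to camera coordinates). Camera axes: x right, y down, z forward; pixel columns grow to the right and rows downward; lengths in mm; the calibration is good to about 2 mm. A picture is of the moment at which its call begins: read the wrist's pose just before it. camera_model takes no time and is no camera call; for the wrist camera it gives the pose at the moment of the call.
- manip.close_job(): hands the job in, once; it reports no verdict.
The state is a dict: "time": time; "qpos": joint angles; "joint_vel": joint speeds; "effort": joint torques, N m; "position": TCP position; "ee_rot": TCP orientation; "wrist_force": force on the tool from outside, world axes, zero at the start; "torque": the same for the moment, N m; "grip_width": opening from 0.0 (shut) to 1.0 (fully open).
Only numpy, scipy, OpenCV 4.12 (cv2) and the standard library are available. Lean on these libraries where they do the work, as an engineer would, in place of code of your own. Each camera call takes 0.05 s, during which the arm holds its last target. There are 200 camera calls.

## Task

The fume extractor needs its filter looked at: feel along the light-grey panel in front of its filter hatch with a light fingertip, find the flush push plate of the catch, and press it in until the hatch lets go; then take the hand away and let the hatch spring fully open by itself. Only touch, do not grasp or lift anything, do not push hard on the machine, and leave the medal, the jar and everything else on the bench where they are.

Things in the scene. Friction and masses are not known exactly. Their poses are not given: they have to be found in the camera images.
- extractor: Fume extractor, fixed dark-grey steel case 360 (x) x 470 (y) x 194 mm high. Origin: centre of its underside, on the bench; x from its front (robot side) to its rear, y to its left, z up. Tops of its side housings (|y| over 105 mm): 194 mm. Between them all is level at 190 mm: front edge (x -180 to -170 mm), light-grey flat panel (-170 to -80), filter hatch (-77 to +128), hinge beam.
- panel_mid (a point): Middle of the light-grey flat panel's top face (rigid, level, 90 mm in x, 210 in y), axes as the extractor's. Centred on its middle line (x = 0), anywhere from y -62 to +62 mm (unmeasured, differs each time), sits the catch's push plate: square, 46.5 mm, same light grey, face 2 mm below the panel's, in a 50 mm square opening with a dark gap round it. A fingertip drops 2 mm there.
- release (a joint): Travel of the push plate in m: 0 at rest (2 mm below the panel), 0.007 fully in (9 mm below the panel, rigid stop). Spring: about 2 N to start it, 6 N fully in; it comes back when let go. It draws the latch bolt, clear of the hatch from about 0.0045 on; keep it in for half a second while the hatch starts to rise.
- hatch (a joint): Angle of the filter hatch in rad: 0 shut and latched (top level with the panel), 1.25 fully open. Dark-grey lid 205 (x) x 204 (y) x 8 mm, hinged at its far edge, near edge 3 mm behind the panel. Once unlatched a damped spring (about 1 N at the edge) lifts it, fully open in about 4 s, near edge then 0.38 m above the bench. Latched, it cannot be opened.
- screw_jar: Bystander: small amber glass jar with a steel lid, 43 mm across, 38 mm high, loose on top of the extractor's left (+y) housing; origin at the centre of its underside.
- medal: Bystander: brass medal, disc 60 mm across, 6 mm thick, lying loose on top of the extractor's right (-y) housing; origin at the centre of its underside.
- trophy: Bystander: gold cup on a dark wooden plinth 75 mm square, 156 mm high, on the bench to the left; origin at the centre of its underside.
- spray: Bystander: spray bottle, 68 mm across, 206 mm high with a blue trigger head, on the bench to the left; origin at the centre of its underside.
- wipes: Bystander: red dispenser box of paper wipes 110 x 110 x 75 mm, on the bench to the right; origin at the centre of its underside.
- tape: Bystander: roll of tan tape, 110 mm across, 24 mm high, lying on the bench to the right; origin at the centre of its underside.
- driver: Bystander: screwdriver with an orange handle, 200 mm long, 26 mm thick, lying on the bench between the robot and the trophy; origin on its underside, half-way along; its x axis runs from handle to tip.

How it is judged (in metres and radians):
On the way, in this order (a step that is already met when the one before it is completed fails the run):
1. the push plate of the catch is pressed in (over 3 mm) (value of joint release above 0.003 m), for 0.05 s.
2. the hatch has sprung open (over 1.1 rad) (value of joint hatch above 1.1 rad), for 0.2 s.
At the end, for the whole second after the job is handed in: The hatch stands open, over 1.1 rad and no longer swinging up; the push plate is back out (within 1 mm of rest); every bystander is within 20 mm of where it stood (value of joint hatch above 1.1 rad and velocity of joint hatch below 0.15 rad/s and value of joint release below 0.001 m and distance of each of screw_jar, medal, trophy, spray, wipes, tape, driver from where it was at the start of the episode below 0.02 m); the robot touches nothing.
It fails at once if something standing on the extractor (screw jar, medal) is lifted or shifted by more than 20 mm (distance of any of screw_jar, medal from where it was at the start of the episode above 0.02 m).
It fails at once if something on the bench is lifted or shifted by more than 20 mm (distance of any of trophy, spray, wipes, tape, driver from where it was at the start of the episode above 0.02 m).
It fails at once if the fingers push on anything with more than 45 N (contact force between the fingers and anything else above 45 N).
It also fails if it takes over 48 s, if anything falls off the work surface, if the arm or the gripper's body presses on something with over 40 N, if the wrist force passes 120 N, or if a joint passes its speed limit or range.

## Working session

There is one attempt and no reset: what is moved stays moved. The work goes in short steps, Python scripts to look and compute and a tool call to move; the robot and the scene stay as the last step left them, time stands still between calls to the robot, and variables do not carry over. Pictures are saved under pics/ and viewed, about 8 in all and at most 12, crops included, and the job is handed in when it is done.

Besides the shell and the picture viewer there is one more tool, called after "Emit:" in YAML: its name, and indented under it one key for each argument. step_arm: Moves the arm, as the interface text tells. Shift numbers are shares of 40 mm and turn numbers shares of 180 degrees, none past 1 either way. Its arguments: {"type":"object","properties":{"plan":{"type":"array"},"hand":{"type":"number"},"force":{"type":"number"}},"required":["plan"]}

```bash
mkdir -p pics; python3 - <<'E'
from rig import manip
import cv2,numpy as np
s=manip.get_state();print(s)
print(manip.grip_depth)
for n in("scene","side"):
    im=manip.snapshot(n);cv2.imwrite(f"pics/{n}0.png",im[:,:,::-1]);m=manip.camera_model(n);print(n,m)
E
```

```text
{'time': 0.0, 'qpos': array([-1.32002474e+00,  3.14219364e-01, -4.81021640e-02,  1.21018254e+00,
       -1.83490630e-05,  1.57081657e+00]), 'joint_vel': array([0.00058847, 0.00043337, 0.00144409, 0.00076043, 0.00011249,
       0.00064268]), 'effort': array([ 3.96938149e-04, -5.39588714e+01,  3.39749694e+01,  1.89847505e-02,
       -3.26930751e-05, -4.28276635e-06]), 'position': array([ 148.72297084, -580.60455709,  191.52848459]), 'ee_rot': array([ 7.89978160e-01, -6.13134387e-01, -6.80174816e-04, -5.16276004e-04]), 'wrist_force': array([ 1.06852395, -0.29248868,  0.40873416]), 'torque': array([-0.0044242 , -0.03251021,  0.04673144]), 'grip_width': 0.9983520738491137}
18.700000000000003
scene {'vertical_fov': 42.64307410184349, 'cx': 318.2038703148065, 'cy': 200.03185029033398, 'camera_from_world': array([[ 5.47744124e-01,  8.36338181e-01,  2.26897014e-02,
        -3.00803438e+02],
       [ 5.33237033e-01, -3.28078979e-01, -7.79757943e-01,
        -2.02004256e+02],
       [-6.44697326e-01,  4.39206820e-01, -6.25669823e-01,
         1.90172963e+03],
       [ 0.00000000e+00,  0.00000000e+00,  0.00000000e+00,
         1.00000000e+00]])}
side {'vertical_fov': 45.2987888244084, 'cx': 319.0913301959907, 'cy': 197.58484542375766, 'camera_from_world': array([[-9.14778703e-01, -4.03639635e-01, -1.59677543e-02,
         4.89702009e+02],
       [-2.91265627e-01,  6.86460523e-01, -6.66285438e-01,
         2.37274785e+02],
       [ 2.79900444e-01, -6.04852871e-01, -7.45525819e-01,
         1.67523729e+03],
       [ 0.00000000e+00,  0.00000000e+00,  0.00000000e+00,
         1.00000000e+00]])}
```

View pics/scene0.png

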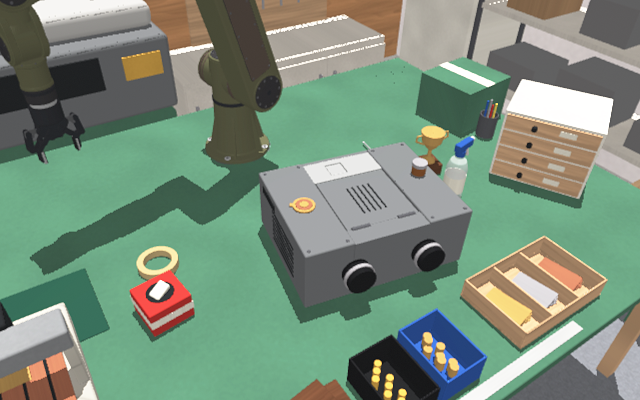

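View pics/side0.png

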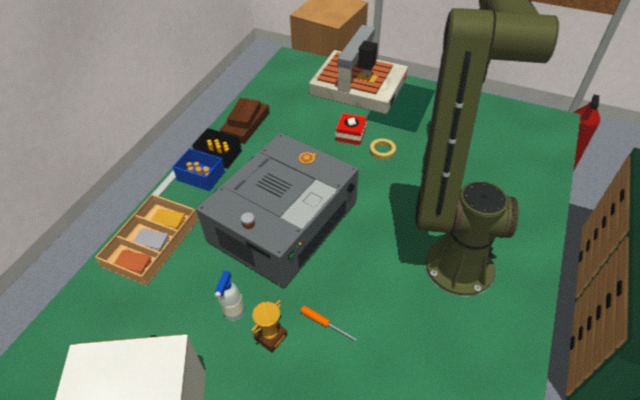

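Scene: the light-grey panel is around (345,168), with a fainter square near (335,170). Side: the panel is around (310,200), with a square near (318,200). The medal, jar, trophy, spray, wipes, tape and driver all stand clear of the panel. Next I'll measure the panel by its colour mask.

```bash
cat > h.py <<'E'
import numpy as np,cv2
def ray(m,uv,z):
    f=200/np.tan(np.radians(m["vertical_fov"]/2));T=np.array(m["camera_from_world"]);R,t=T[:3,:3],T[:3,3]
    c=-R.T@t;uv=np.atleast_2d(uv).astype(float)
    d=np.c_[(uv[:,0]-m["cx"])/f,(uv[:,1]-m["cy"])/f,np.ones(len(uv))]@R
    return c+d*((z-c[2])/d[:,2])[:,None]
def rect(m,hom_img,x0,y0,w,h,z,s):
    # orthophoto of plane z, s px/mm; rows: -x, cols: -y
    f=200/np.tan(np.radians(m["vertical_fov"]/2));T=np.array(m["camera_from_world"])
    X,Y=np.meshgrid(np.arange(0),np.arange(0)) if 0 else np.meshgrid(np.arange(int(w*s))/s,np.arange(int(h*s))/s)
    P=np.stack([x0-Y,y0-X,np.full_like(X,z)],-1)@T[:3,:3].T+T[:3,3]
    return cv2.remap(hom_img,(f*P[...,0]/P[...,2]+m["cx"]).astype(np.float32),(f*P[...,1]/P[...,2]+m["cy"]).astype(np.float32),cv2.INTER_CUBIC)
E
python3 - <<'E'
from rig import manip
from h import *
out=[]
for n,seed in(("scene",(358,165)),("side",(300,212))):
    im=cv2.imread(f"pics/{n}0.png");m=manip.camera_model(n)
    hsv=cv2.cvtColor(im,cv2.COLOR_BGR2HSV);print(n,im[seed[1],seed[0]])
    k=((hsv[...,1]<40)&(hsv[...,2]>150)).astype(np.uint8)
    k=cv2.morphologyEx(k,cv2.MORPH_CLOSE,np.ones((7,7)))
    _,l,st,_=cv2.connectedComponentsWithStats(k)
    c=(l==l[seed[1],seed[0]]).astype(np.uint8);print(st[l[seed[1],seed[0]]])
    v,u=np.nonzero(c);P=ray(m,np.c_[u,v],190)
    print(cv2.minAreaRect(P[:,:2].astype(np.float32)),P.mean(0))
    o=cv2.resize(rect(m,im,620,200,400,300,190,2),(800,600))
    out.append(o[:, :]); 
    cv2.imwrite(f"pics/ortho_{n}.png",o)
o=np.hstack([cv2.resize(x,(400,300)) for x in out]);cv2.imwrite("pics/ortho.png",o)
E
```

```text
scene [233 235 235]
[  260   141   212   116 14471]
((645.5352783203125, 154.83998107910156), (637.2315673828125, 407.2256774902344), 79.4642562866211) [670.08076393  69.17197719 190.        ]
side [177 184 177]
[ 281  180   55   49 1219]
((530.2687377929688, 89.45787811279297), (209.5390167236328, 91.31645965576172), 78.96449279785156) [530.31896559  92.97029578 190.        ]
```

View pics/ortho_scene.png

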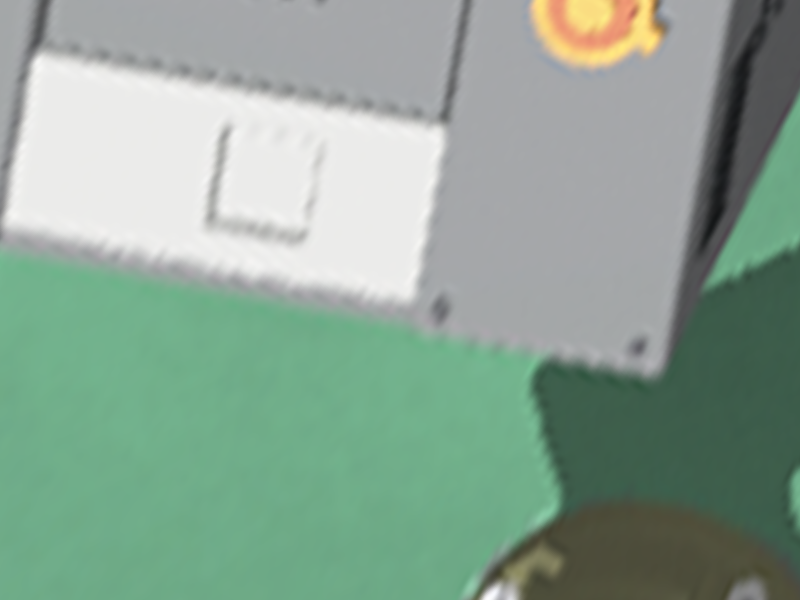

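The rectified view at z=190 and 2 px/mm shows the panel centre at about (226,178) and the plate outlined with its centre at about (266,181). That puts the plate near (528, 67.5) in world coordinates, about 20 mm to the right (-y) of panel_mid. The side view agrees: panel centre (530, 89.5), extractor yaw about -11°. I'll rise, shut the hand and align it.

Emit:
step_arm:
  plan:
    - [0,0,-0.5,-0.05]
    - [0,0,-0.5,-0.05]
    - [0,0,-0.5,-0.05]
    - [0,0,-0.5,-0.05]
    - [0,0,-0.5,-0.05]
  hand: 0
  force: 20

```text
time: 0.72
position: [148.9, -580.9, 292.6]
ee_rot: [0.965, -0.262, -0.0, -0.0]
wrist_force: [0.5, -0.1, -0.8]
grip_width: 0.0
```

Emit:
step_arm:
  plan:
    - [0,0,-0.2,-0.05]
    - [0,0,0,-0.05]
    - [0,0,0,-0.01]

```text
time: 1.1
position: [148.9, -581.1, 300.0]
ee_rot: [0.996, -0.094, -0.0, -0.0]
wrist_force: [-0.1, 0.6, -0.5]
grip_width: -0.001
```

Emit:
step_arm:
  plan:
    - [0.35,-1,0,0]
    - [0.35,-1,0,0]
    - [0.35,-1,0,0]
    - [0.35,-1,0,0]
    - [0.35,-1,0,0]

```text
time: 1.72
position: [255.6, -396.5, 300.0]
ee_rot: [0.995, -0.096, -0.0, -0.0]
wrist_force: [0.2, 0.1, 1.0]
grip_width: 0.002
```

Emit:
step_arm:
  plan:
    - [0.35,-1,0,0]
    - [0.35,-1,0,0]
    - [0.35,-1,0,0]
    - [0.35,-1,0,0]
    - [0.35,-1,0,0]

```text
time: 2.35
position: [361.9, -213.3, 300.2]
ee_rot: [0.995, -0.096, -0.0, -0.0]
wrist_force: [0.2, 0.1, 0.2]
grip_width: 0.002
```

Emit:
step_arm:
  plan:
    - [0.35,-1,0,0]
    - [0.35,-1,0,0]
    - [0.35,-1,0,0]
    - [0.35,-1,0,0]
    - [0,0,0,0]

```text
time: 2.98
position: [447.3, -66.0, 299.8]
ee_rot: [0.996, -0.093, -0.0, -0.0]
wrist_force: [-0.9, -0.2, -0.3]
grip_width: -0.001
```

Emit:
step_arm:
  plan:
    - [0.45,-0.85,0,0]
    - [0.45,-0.85,0,0]
    - [0.45,-0.85,0,0]
    - [0,0,0,0]

```text
time: 3.48
position: [519.4, 22.7, 299.6]
ee_rot: [0.996, -0.094, -0.001, 0.0]
wrist_force: [-0.8, 0.4, -0.0]
grip_width: -0.0
```

```bash
python3 - <<'E'
from rig import manip
from h import *
m=manip.camera_model("wrist");im=manip.snapshot("wrist")[:,:,::-1].copy();s=manip.get_state();print(s["position"],s["wrist_force"])
cv2.imwrite("pics/w1.png",im)
cv2.imwrite("pics/w1o.png",rect(m,im,620,220,300,200,190,2))
E
```

```text
[518.54074223  21.70523806 299.73736488] [-0.77522148 -1.06597613 -0.19292226]
```

View pics/w1.png

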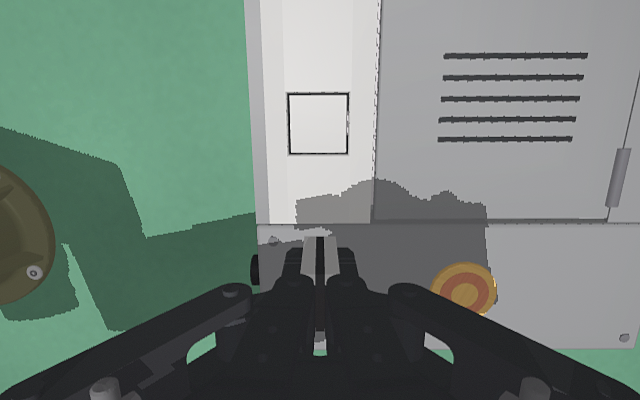

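View pics/w1o.png

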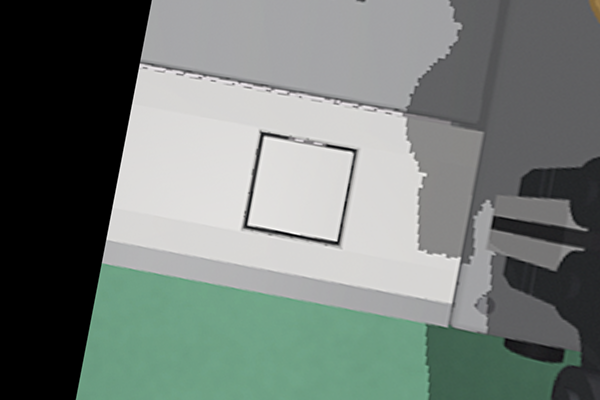

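The wrist view shows the plate outlined at (318,124), which rectifies to world (526,70). The TCP is over bare panel about 48 mm to its right. I'll go down, touch the panel lightly for a height reference, then feel across.

Emit:
step_arm:
  plan:
    - [0,0,0.8,0]
    - [0,0,0.8,0]
    - [0,0,0.6,0]
    - [0,0,0.3,0]
    - [0,0,0,0]

```text
time: 4.15
position: [518.0, 21.2, 200.1]
ee_rot: [0.995, -0.095, -0.001, 0.0]
wrist_force: [-0.0, 0.8, -0.8]
grip_width: 0.002
```

Emit:
step_arm:
  plan:
    - [0,0,0.05,0]
    - [0,0,0.05,0]
    - [0,0,0.05,0]
    - [0,0,0,0]

```text
time: 4.65
position: [518.8, 22.1, 194.4]
ee_rot: [0.996, -0.094, -0.0, 0.0]
wrist_force: [0.5, -0.4, -0.6]
grip_width: 0.002
```

Emit:
step_arm:
  plan:
    - [0,0,0.05,0]
    - [0,0,0.025,0]
    - [0,0,0,0]

```text
time: 5.03
position: [518.8, 22.0, 191.3]
ee_rot: [0.996, -0.094, -0.0, 0.0]
wrist_force: [0.1, 0.7, 0.2]
grip_width: 0.001
```

Emit:
step_arm:
  plan:
    - [0,0,0.025,0]
    - [0,0,0,0]

```text
time: 5.28
position: [518.8, 22.0, 190.3]
ee_rot: [0.996, -0.094, -0.0, 0.0]
wrist_force: [0.3, 0.4, -0.6]
grip_width: 0.001
```

Emit:
step_arm:
  plan:
    - [0,0,0.0125,0]
    - [0,0,0,0]

```text
time: 5.52
position: [518.8, 22.0, 189.9]
ee_rot: [0.996, -0.094, -0.0, 0.0]
wrist_force: [-0.3, 0.5, -0.5]
grip_width: -0.0
```

Emit:
step_arm:
  plan:
    - [0,0,0.0125,0]
    - [0,0,0,0]

```text
time: 5.78
position: [518.8, 22.0, 189.3]
ee_rot: [0.996, -0.094, -0.0, 0.0]
wrist_force: [-0.5, 0.1, 0.8]
grip_width: -0.0
```

Emit:
step_arm:
  plan:
    - [0,0,0.0125,0]
    - [0,0,0,0]

```text
time: 6.02
position: [518.8, 22.0, 188.9]
ee_rot: [0.996, -0.094, -0.0, 0.0]
wrist_force: [0.3, -0.2, 0.6]
grip_width: -0.002
```

Emit:
step_arm:
  plan:
    - [0,0,0.0125,0]
    - [0,0,0,0]

```text
time: 6.28
position: [518.8, 22.0, 188.4]
ee_rot: [0.996, -0.094, -0.0, 0.0]
wrist_force: [0.9, 0.1, 0.2]
grip_width: 0.003
```

Emit:
step_arm:
  plan:
    - [0,0,0.0125,0]
    - [0,0,0,0]

```text
time: 6.52
position: [518.8, 22.0, 187.9]
ee_rot: [0.996, -0.094, -0.0, -0.0]
wrist_force: [-0.8, 0.0, 0.8]
grip_width: 0.001
```

Emit:
step_arm:
  plan:
    - [0,0,0.0125,0]
    - [0,0,0,0]

```text
time: 6.78
position: [518.8, 22.0, 187.4]
ee_rot: [0.996, -0.094, -0.0, 0.0]
wrist_force: [-0.2, 0.3, -0.3]
grip_width: -0.003
```

No contact at 187.4 mm, although the panel should be at 190. I'll look before going lower.

```bash
python3 - <<'E'
from rig import manip
from h import *
im=manip.snapshot("wrist")[:,:,::-1];a=manip.snapshot("side")[:,:,::-1];b=manip.snapshot("scene")[:,:,::-1]
c=lambda i,u,v:cv2.resize(i[v:v+75,u:u+100],(400,300),interpolation=cv2.INTER_CUBIC)
cv2.imwrite("pics/c2.png",np.vstack([np.hstack([c(a,265,150),c(b,290,120)]),np.hstack([cv2.resize(im[100:400,120:520],(400,300)),np.zeros((300,400,3),np.uint8)])]))
E
```

```text
(no output)
```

View pics/c2.png

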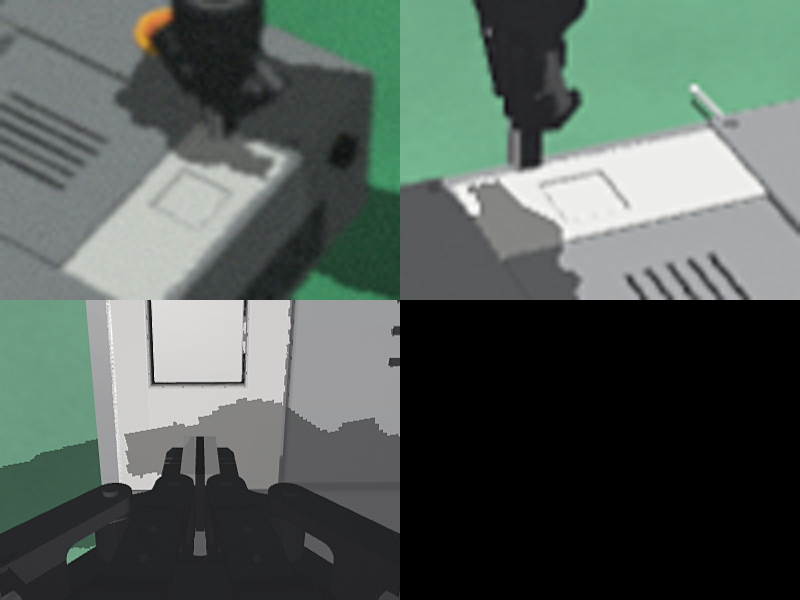

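```bash
python3 - <<'E'
from rig import manip
from h import *
s=manip.get_state();p=s["position"];print(p,s["qpos"],s["wrist_force"])
def pm(m):
    f=200/np.tan(np.radians(m["vertical_fov"]/2));K=np.array([[f,0,m["cx"]],[0,f,m["cy"]],[0,0,1]]);return K@np.array(m["camera_from_world"])[:3]
A=[pm(manip.camera_model(n)) for n in("scene","side","wrist")]
for M in A:
    q=M@np.r_[p,1];print(q[:2]/q[2])
X=cv2.triangulatePoints(A[0],A[1],np.array([[321.],[161.]]),np.array([[322.5],[183.7]]));print((X[:3]/X[3]).T)
E
```

```text
[518.83428859  22.00953586 187.39324082] [ 4.23808502e-02  1.64285667e-01 -2.49903293e-01  1.15662914e+00
  2.08662868e-05  1.80221071e+00] [ 0.24567043  0.64286931 -0.08208607]
[320.32568676 172.41002509]
[320.01325996 190.80319866]
[321.25126806 227.08842273]
[[512.62349035  23.19061733 224.34696449]]
```

```bash
python3 - <<'E'
from rig import manip
from h import *
p=manip.get_state()["position"];m=manip.camera_model("wrist");T=np.array(m["camera_from_world"])
f=200/np.tan(np.radians(m["vertical_fov"]/2))
for d in(0,5,10,15,20,30,40):
    q=T[:3,:3]@(p+[0,0,d])+T[:3,3];print(d,f*q[0]/q[2]+m["cx"],f*q[1]/q[2]+m["cy"],q[2])
a=cv2.cvtColor(manip.snapshot("scene"),cv2.COLOR_RGB2BGR);b=cv2.cvtColor(manip.snapshot("side"),cv2.COLOR_RGB2BGR)
w=cv2.cvtColor(manip.snapshot("wrist"),cv2.COLOR_RGB2BGR)
c=lambda i,u,v:cv2.resize(i[v:v+30,u:u+40],(400,300),interpolation=cv2.INTER_NEAREST)
cv2.imwrite("pics/c3.png",np.vstack([np.hstack([c(a,300,150),c(b,300,170)]),np.hstack([cv2.resize(w[200:275,270:370],(400,300)),np.zeros((300,400,3),np.uint8)])]))
E
```

```text
0 321.251268060944 227.08842273150788 191.19230395170953
5 321.2931749143218 230.39925348859674 186.36885984887388
10 321.3373085974322 233.88601385564175 181.54541574603826
15 321.3838514473435 237.56310928486434 176.7219716432026
20 321.4330062665153 241.44656208686294 171.89852754036696
30 321.54008360139363 249.90615533062447 162.25163933469565
40 321.6606986940585 259.43529260475526 152.60475112902438
```

View pics/c3.png

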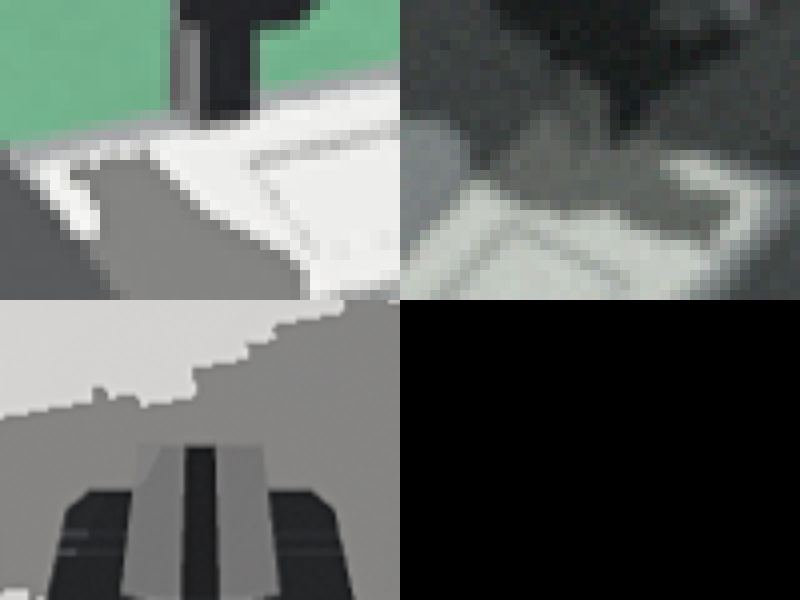

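The fingertips really do end well above the panel. In the scene view the tip is at (321,162), where the reported TCP would project to row 172. So the tip is about 30 mm higher than the reported TCP. I'll keep going down by feel.

Emit:
step_arm:
  plan:
    - [0,0,0.1,0]
    - [0,0,0.1,0]
    - [0,0,0.1,0]
    - [0,0,0,0]

```text
time: 7.58
position: [518.5, 22.0, 174.9]
ee_rot: [0.996, -0.094, -0.0, 0.0]
wrist_force: [0.5, -1.2, -0.8]
grip_width: -0.002
```

Emit:
step_arm:
  plan:
    - [0,0,0.05,0]
    - [0,0,0.05,0]
    - [0,0,0,0]

```text
time: 7.95
position: [518.7, 22.0, 171.3]
ee_rot: [0.996, -0.094, -0.0, 0.0]
wrist_force: [0.5, -0.7, -0.3]
grip_width: 0.002
```

```bash
python3 - <<'E'
from rig import manip
from h import *
s=manip.get_state();print(s["position"],s["wrist_force"])
a=cv2.cvtColor(manip.snapshot("scene"),cv2.COLOR_RGB2BGR);w=cv2.cvtColor(manip.snapshot("wrist"),cv2.COLOR_RGB2BGR)
c=lambda i,u,v:cv2.resize(i[v:v+30,u:u+40],(400,300),interpolation=cv2.INTER_NEAREST)
cv2.imwrite("pics/c4.png",np.hstack([c(a,300,150),cv2.resize(w[100:400,120:520],(400,300))]))
E
```

```text
[518.74961145  21.95314293 171.26573782] [ 0.49621627 -0.73404136 -0.33142852]
```

View pics/c4.png

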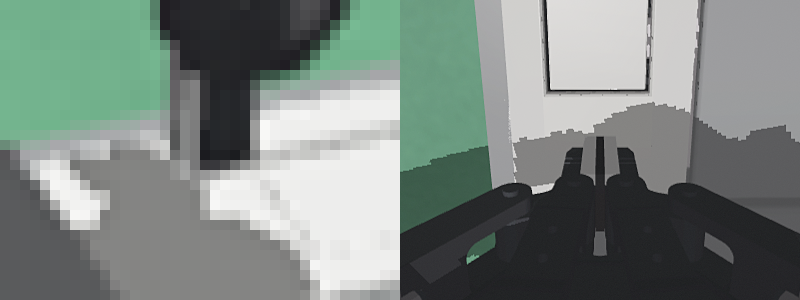

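The tip is now at scene row 167 and contact is expected near row 171–172, about 15 mm further down. Still no force.

Emit:
step_arm:
  plan:
    - [0,0,0.05,0]
    - [0,0,0.05,0]
    - [0,0,0.025,0]
    - [0,0,0,0]

```text
time: 8.55
position: [518.7, 22.0, 166.3]
ee_rot: [0.996, -0.094, -0.0, -0.0]
wrist_force: [-1.2, -0.1, 0.5]
grip_width: 0.002
```

Emit:
step_arm:
  plan:
    - [0,0,0.025,0]
    - [0,0,0.025,0]
    - [0,0,0,0]

```text
time: 8.93
position: [518.8, 22.0, 164.3]
ee_rot: [0.996, -0.094, -0.0, 0.0]
wrist_force: [-0.5, 0.2, -0.5]
grip_width: 0.005
```

Emit:
step_arm:
  plan:
    - [0,0,0.025,0]
    - [0,0,0.025,0]
    - [0,0,0,0]

```text
time: 9.3
position: [518.8, 22.0, 162.3]
ee_rot: [0.996, -0.094, -0.0, 0.0]
wrist_force: [-0.4, 0.3, -0.6]
grip_width: 0.001
```

Emit:
step_arm:
  plan:
    - [0,0,0.025,0]
    - [0,0,0,0]

```text
time: 9.55
position: [518.8, 22.0, 161.3]
ee_rot: [0.996, -0.094, -0.0, -0.0]
wrist_force: [-1.4, -0.0, -0.3]
grip_width: 0.001
```

Emit:
step_arm:
  plan:
    - [0,0,0.025,0]
    - [0,0,0,0]

```text
time: 9.8
position: [518.8, 22.0, 160.3]
ee_rot: [0.996, -0.094, -0.0, 0.0]
wrist_force: [0.6, -0.1, 0.2]
grip_width: -0.001
```

Emit:
step_arm:
  plan:
    - [0,0,0.025,0]
    - [0,0,0,0]

```text
time: 10.05
position: [518.8, 22.0, 159.3]
ee_rot: [0.996, -0.094, -0.0, 0.0]
wrist_force: [0.1, 1.1, 0.3]
grip_width: -0.002
```

Emit:
step_arm:
  plan:
    - [0,0,0.025,0]
    - [0,0,0,0]

```text
time: 10.3
position: [518.8, 22.0, 158.3]
ee_rot: [0.996, -0.094, -0.0, 0.0]
wrist_force: [-0.1, 0.5, 0.5]
grip_width: -0.002
```

Emit:
step_arm:
  plan:
    - [0,0,0.025,0]
    - [0,0,0,0]

```text
time: 10.55
position: [518.8, 22.0, 157.3]
ee_rot: [0.996, -0.094, -0.0, 0.0]
wrist_force: [0.7, -0.1, -0.2]
grip_width: 0.001
```

```bash
python3 - <<'E'
from rig import manip
from h import *
s=manip.get_state();print(s["position"],s["wrist_force"],s["effort"])
a=cv2.cvtColor(manip.snapshot("scene"),cv2.COLOR_RGB2BGR);w=cv2.cvtColor(manip.snapshot("wrist"),cv2.COLOR_RGB2BGR)
c=lambda i,u,v:cv2.resize(i[v:v+30,u:u+40],(400,300),interpolation=cv2.INTER_NEAREST)
cv2.imwrite("pics/c5.png",np.hstack([c(a,300,150),cv2.resize(w[100:400,120:520],(400,300))]))
E
```

```text
[518.77146781  22.00823875 157.30424391] [ 0.70510303 -0.08472955 -0.15388085] [-2.42108517e-04 -4.45474684e+01  3.29692197e+01 -2.27834674e-02
 -2.48877450e-05  9.44145370e-06]
```

View pics/c5.png

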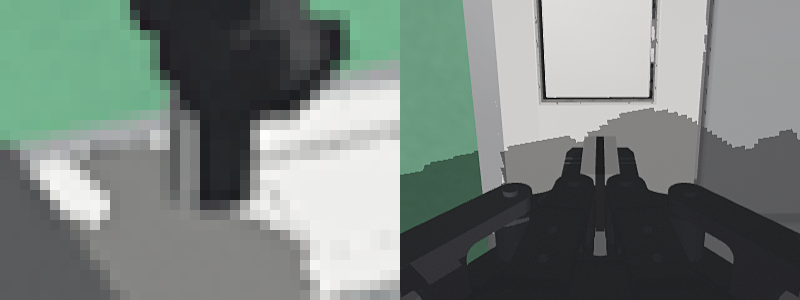

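The tip is at scene row 170.5, right beside the shadow's edge, so it's nearly touching. The plate's near edge is visible ahead of it.

Emit:
step_arm:
  plan:
    - [0,0,0.025,0]
    - [0,0,0,0]

```text
time: 10.9
position: [518.8, 22.0, 156.3]
ee_rot: [0.996, -0.094, -0.0, -0.0]
wrist_force: [-0.2, 0.2, 0.1]
grip_width: -0.001
```

Emit:
step_arm:
  plan:
    - [0,0,0.025,0]
    - [0,0,0,0]

```text
time: 11.15
position: [518.8, 22.0, 155.3]
ee_rot: [0.996, -0.094, -0.0, 0.0]
wrist_force: [1.1, 0.0, -1.0]
grip_width: -0.002
```

Emit:
step_arm:
  plan:
    - [0,0,0.025,0]
    - [0,0,0,0]

```text
time: 11.4
position: [518.8, 22.0, 154.3]
ee_rot: [0.996, -0.094, -0.0, 0.0]
wrist_force: [-0.7, -0.1, -0.4]
grip_width: -0.001
```

Emit:
step_arm:
  plan:
    - [0,0,0.02,0]
    - [0,0,0,0]

```text
time: 11.65
position: [518.8, 22.0, 153.5]
ee_rot: [0.996, -0.094, -0.0, 0.0]
wrist_force: [0.3, -0.4, -0.3]
grip_width: 0.0
```

Emit:
step_arm:
  plan:
    - [0,0,0.02,0]
    - [0,0,0,0]

```text
time: 11.9
position: [518.8, 22.0, 152.7]
ee_rot: [0.996, -0.094, -0.0, 0.0]
wrist_force: [-0.4, 0.2, -0.3]
grip_width: 0.001
```

Emit:
step_arm:
  plan:
    - [0,0,0.02,0]
    - [0,0,0,0]

```text
time: 12.15
position: [518.8, 22.0, 151.9]
ee_rot: [0.996, -0.094, -0.0, 0.0]
wrist_force: [0.2, -0.4, 0.2]
grip_width: -0.005
```

Emit:
step_arm:
  plan:
    - [0,0,0.02,0]
    - [0,0,0,0]

```text
time: 12.4
position: [518.8, 22.0, 151.2]
ee_rot: [0.996, -0.094, -0.0, 0.0]
wrist_force: [-0.8, -0.4, -0.7]
grip_width: -0.003
```

Emit:
step_arm:
  plan:
    - [0,0,0.02,0]
    - [0,0,0,0]

```text
time: 12.65
position: [518.9, 22.0, 151.2]
ee_rot: [0.996, -0.094, 0.0, -0.0]
wrist_force: [-1.7, 0.1, 6.0]
grip_width: -0.003
```

Emit:
step_arm:
  plan:
    - [0,0,0.02,0]
    - [0,0,0,0]

```text
time: 12.9
position: [519.0, 22.0, 151.1]
ee_rot: [0.996, -0.094, 0.001, -0.0]
wrist_force: [-4.5, -0.6, 11.6]
grip_width: -0.0
```

Contact: the panel reads 151.2 mm (about 7 N per mm commanded beyond that). I'll lift off, step across to the plate and feel there. The plate should read about 149.2.

Emit:
step_arm:
  plan:
    - [0,0,-0.1,0]
    - [0,-0.6,0,0]
    - [-0.02,-0.6,0,0]
    - [0,0,0,0]

```text
time: 13.4
position: [527.2, 70.3, 153.4]
ee_rot: [0.996, -0.093, -0.0, -0.0]
wrist_force: [-1.3, -0.9, 0.8]
grip_width: 0.001
```

Emit:
step_arm:
  plan:
    - [0,0,0.06,0]
    - [0,0,0,0]

```text
time: 13.65
position: [526.7, 68.6, 150.8]
ee_rot: [0.995, -0.095, -0.0, 0.0]
wrist_force: [-0.3, 0.2, -0.8]
grip_width: 0.005
```

Emit:
step_arm:
  plan:
    - [0,0,0.02,0]
    - [0,0,0,0]

```text
time: 13.9
position: [527.0, 68.9, 150.4]
ee_rot: [0.996, -0.095, -0.0, 0.0]
wrist_force: [-1.1, 0.3, -0.7]
grip_width: -0.002
```

Emit:
step_arm:
  plan:
    - [0,0,0.02,0]
    - [0,0,0,0]

```text
time: 14.15
position: [527.0, 69.3, 149.5]
ee_rot: [0.996, -0.094, -0.0, 0.0]
wrist_force: [0.0, -0.6, -0.1]
grip_width: -0.004
```

It went below panel height with no force, so it's in the plate's opening. Now pressing.

Emit:
step_arm:
  plan:
    - [0,0,0.02,0]
    - [0,0,0.025,0]
    - [0,0,0,0]

```text
time: 14.52
position: [527.2, 69.3, 148.0]
ee_rot: [0.996, -0.094, 0.0, -0.0]
wrist_force: [-0.3, 0.3, 3.2]
grip_width: 0.002
```

Emit:
step_arm:
  plan:
    - [0,0,0.025,0]
    - [0,0,0.025,0]
    - [0,0,0,0]

```text
time: 14.9
position: [527.2, 69.3, 145.8]
ee_rot: [0.996, -0.094, 0.0, -0.0]
wrist_force: [-0.4, 0.4, 3.7]
grip_width: -0.001
```

Emit:
step_arm:
  plan:
    - [0,0,0.025,0]
    - [0,0,0.025,0]
    - [0,0,0,0]

```text
time: 15.28
position: [527.1, 69.3, 143.8]
ee_rot: [0.996, -0.094, 0.0, -0.0]
wrist_force: [-0.8, -0.0, 4.8]
grip_width: 0.001
```

Emit:
step_arm:
  plan:
    - [0,0,0.025,0]
    - [0,0,0,0]
    - [0,0,0,0]
    - [0,0,0,0]
    - [0,0,0,0]

```text
time: 15.9
position: [527.2, 69.3, 142.9]
ee_rot: [0.996, -0.094, 0.0, -0.0]
wrist_force: [-1.1, -0.3, 5.5]
grip_width: 0.001
```

Emit:
step_arm:
  plan:
    - [0,0,0,0]
    - [0,0,0,0]
    - [0,0,0,0]

```text
time: 16.27
position: [527.2, 69.3, 142.9]
ee_rot: [0.996, -0.094, 0.0, -0.0]
wrist_force: [-1.1, -0.5, 5.0]
grip_width: -0.002
```

Emit:
step_arm:
  plan:
    - [0,0,-0.4,0]
    - [-0.5,0,-0.8,0]
    - [-1,0,-1,0]
    - [-1,0,-1,0]
    - [-1,0,-1,0]

```text
time: 16.9
position: [388.1, 95.7, 312.5]
ee_rot: [0.996, -0.095, 0.0, -0.0]
wrist_force: [1.0, -0.3, -0.1]
grip_width: 0.0
```

Emit:
step_arm:
  plan:
    - [0,0,0,0]
    - [0,0,0,0]
    - [0,0,0,0]
    - [0,0,0,0]
    - [0,0,0,0]

```text
time: 17.52
position: [389.6, 95.4, 310.1]
ee_rot: [0.996, -0.095, -0.001, 0.0]
wrist_force: [0.4, 0.2, 0.0]
grip_width: -0.002
```

Emit:
step_arm:
  plan:
    - [0,0,0,0]
    - [0,0,0,0]
    - [0,0,0,0]
    - [0,0,0,0]
    - [0,0,0,0]

```text
time: 18.15
position: [389.5, 95.6, 310.8]
ee_rot: [0.996, -0.094, 0.0, -0.0]
wrist_force: [-0.5, -0.4, -0.4]
grip_width: -0.002
```

Emit:
step_arm:
  plan:
    - [0,0,0,0]
    - [0,0,0,0]
    - [0,0,0,0]
    - [0,0,0,0]
    - [0,0,0,0]

```text
time: 18.77
position: [389.6, 95.6, 310.8]
ee_rot: [0.996, -0.094, -0.0, 0.0]
wrist_force: [0.0, 0.2, 0.4]
grip_width: 0.004
```

Emit:
step_arm:
  plan:
    - [0,0,0,0]
    - [0,0,0,0]
    - [0,0,0,0]
    - [0,0,0,0]
    - [0,0,0,0]

```text
time: 19.4
position: [389.6, 95.6, 310.8]
ee_rot: [0.996, -0.094, -0.0, -0.0]
wrist_force: [-0.6, 0.7, 0.4]
grip_width: -0.001
```

Emit:
step_arm:
  plan:
    - [0,0,0,0]
    - [0,0,0,0]
    - [0,0,0,0]
    - [0,0,0,0]
    - [0,0,0,0]

```text
time: 20.02
position: [389.6, 95.6, 310.8]
ee_rot: [0.996, -0.094, 0.0, -0.0]
wrist_force: [0.0, -0.2, 0.3]
grip_width: -0.002
```

Emit:
step_arm:
  plan:
    - [0,0,0,0]
    - [0,0,0,0]
    - [0,0,0,0]
    - [0,0,0,0]
    - [0,0,0,0]

```text
time: 20.65
position: [389.6, 95.6, 310.8]
ee_rot: [0.996, -0.094, 0.0, -0.0]
wrist_force: [-0.3, 0.1, 0.1]
grip_width: 0.001
```

Emit:
step_arm:
  plan:
    - [0,0,0,0]
    - [0,0,0,0]
    - [0,0,0,0]
    - [0,0,0,0]
    - [0,0,0,0]

```text
time: 21.28
position: [389.6, 95.6, 310.8]
ee_rot: [0.996, -0.094, 0.0, 0.0]
wrist_force: [0.8, -0.5, -1.3]
grip_width: 0.0
```

Emit:
step_arm:
  plan:
    - [0,0,0,0]
    - [0,0,0,0]
    - [0,0,0,0]
    - [0,0,0,0]
    - [0,0,0,0]

```text
time: 21.9
position: [389.6, 95.6, 310.8]
ee_rot: [0.996, -0.094, -0.0, 0.0]
wrist_force: [-0.5, 1.2, 0.3]
grip_width: -0.001
```

```bash
python3 - <<'E'
from rig import manip
import cv2,numpy as np
f=lambda n:cv2.resize(cv2.cvtColor(manip.snapshot(n),cv2.COLOR_RGB2BGR)[50:350,100:500],(400,300))
cv2.imwrite("pics/end.png",np.hstack([f("scene"),f("side")]))
s=manip.get_state();print(s["time"],s["position"],s["wrist_force"])
E
```

```text
22.0 [389.55697454  95.58943232 310.80306378] [0.00154236 0.54669647 0.09681437]
```

View pics/end.png

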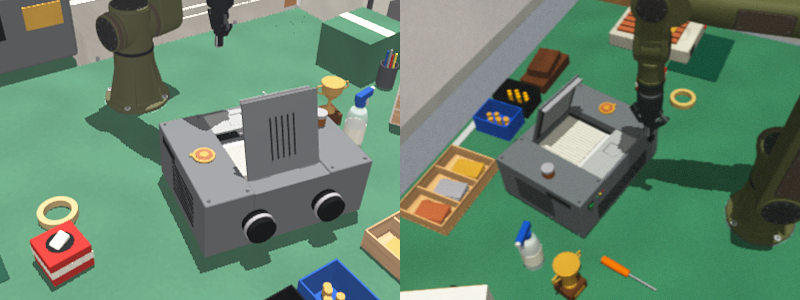

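The hatch stands up: in the scene crop its top edge runs from (243,100) to (310,87). The hand is clear and the bystanders look unmoved. I'll wait a little longer, then check that it's still and measure the angle.

Emit:
step_arm:
  plan:
    - [0,0,0,0]
    - [0,0,0,0]
    - [0,0,0,0]
    - [0,0,0,0]
    - [0,0,0,0]

```text
time: 22.62
position: [389.6, 95.6, 310.8]
ee_rot: [0.996, -0.094, 0.0, -0.0]
wrist_force: [-0.0, 0.2, -0.2]
grip_width: -0.004
```

Emit:
step_arm:
  plan:
    - [0,0,0,0]
    - [0,0,0,0]
    - [0,0,0,0]
    - [0,0,0,0]
    - [0,0,0,0]

```text
time: 23.25
position: [389.6, 95.6, 310.8]
ee_rot: [0.996, -0.094, 0.0, 0.0]
wrist_force: [0.1, -1.3, 0.2]
grip_width: 0.0
```

```bash
python3 - <<'E'
from rig import manip
from h import *
e=cv2.imread("pics/end.png")
for k,n in enumerate(("scene","side")):
    i=cv2.cvtColor(manip.snapshot(n),cv2.COLOR_RGB2BGR)[50:350,100:500]
    d=cv2.GaussianBlur(cv2.absdiff(i,e[:,400*k:400*k+400]),(5,5),0).max(2)
    print(n,"changed since 22 s:",(d>25).sum())
m=manip.camera_model("scene");T=np.array(m["camera_from_world"]);f=200/np.tan(np.radians(m["vertical_fov"]/2))
pm=np.array([530,89.]);ex=np.array([.982,-.19])
for a in(.9,1.0,1.1,1.25):
    for s in(1,-1):
        q=np.r_[pm+ex*(125+128-205*np.cos(a))+s*102*np.array([.19,.982]),190+205*np.sin(a)]
        c=T[:3,:3]@q+T[:3,3];print(a,s,f*c[0]/c[2]+m["cx"]-100,f*c[1]/c[2]+m["cy"]-50)
E
```

```text
scene changed since 22 s: 0
side changed since 22 s: 0
0.9 1 301.1409805554132 83.75504388078275
0.9 -1 228.42175061234843 98.78414264932974
1.0 1 304.9695644817141 82.95342651719486
1.0 -1 231.3062416447254 98.17711734504579
1.1 1 309.0457141507431 82.93854813201443
1.1 -1 234.43850807206462 98.40004538589272
1.25 1 315.54783030052073 84.46732011622032
1.25 -1 239.54923090320125 100.36916907298826
```

The hatch is still, and its edge matches the 1.25 rad prediction best. Handing in.

```bash
python3 -c "
from rig import manip
print(manip.close_job())"
```

```text
the job is handed in; nothing more can be done
None
```

The hatch is open and I've handed the job in at about 23 s; no verdict was reported. I found the push plate in the pictures, about 20 mm to the right of the panel's middle. I touched the panel beside it for a height reference, stepped across and felt the fingertip drop. I then pressed the plate in about 6 mm and held it there for about a second. After that I drew the hand back and let the hatch rise by itself.

**Last checks**
- **Hatch:** it stands open, with its edge closest to where 1.25 rad should put it, though a few pixels off. The pictures at 22 s and 23 s showed no change.
- **Bystanders:** none looked moved, judged by eye only.
- **Hand:** it is clear of everything, and the wrist force reads about zero.
- **Push plate:** I did not measure that it came back out.

**What disagreed**
- **Fingertip height:** the tip met the 190 mm panel at a reported TCP height of 151 mm, so the shut fingers ended about 39 mm short of the stated TCP. The camera images had suggested about 35 mm. I went by touch instead.
- **Forces:** the highest wrist-force reading was about 12 N, on the panel. Pressing the plate took about 5.5 N.

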